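# Find the sample vial in the specimen boxes

## Robot

A 7-joint arm with a two-finger parallel gripper is mounted at the origin on a cart in front of the work surface, level with it; the furniture and walls round the work are solid. World frame = base frame: x ahead of the robot, y to its left, z up, the work surface at z = 0. Lengths are in m, angles in rad, forces in N, time in s.
With the tool pointing down it reaches from about 0.4 to 0.875 m from the base axis. Payload 19.3 kg.
Tool frame: the origin (TCP) lies midway between the tips of the shut fingers; the grasp point (between the pads) lies 19 mm behind it; x points along the fingers, y is the direction in which the jaws open and shut, and the axes are right-handed (so a half turn about x gives the same grasp; the last joint's range is limited). The gripper opens to 85 mm and grips with 20 to 120 N. Pads are 22 mm wide; open, the fingers measure 114 mm over their backs; the gripper's body (76 mm by 85 mm) begins 54 mm behind the grasp point. The pads swing forward as they close: fully open they stand 13 mm farther back than shut.
Start: joints at [1.108, 0.521, -0.036, 1.599, 0.021, 1.021, -0.113], TCP at [0.239, -0.577, 0.231] pointing down, gripper open.
Joint ranges: [-2.91, 2.91], [-0.3, 2.13], [-1.5, 1.42], [0.17, 2.43], [-1.26, 4.41], [0.16, 1.93], [-2.52, 2.52]. Speed limits (rad/s): [1.89, 1.89, 2.39, 2.39, 3.01, 3.01, 3.01].

## Interface

Orientations are given as [roll, pitch, yaw] about the fixed x, y, z axes, in that order (R = Rz(yaw) Ry(pitch) Rx(roll)).
In Python, from workcell import bot gives the robot as it stands. The module is installed in compiled form; this text tells all that it offers.
- The arm moves only by the tool servo_tool, never from a script. Its argument "targets" is a list of rows, each an object of numbers: "x", "y", "z": the shift along the tool's x, y, z as a fraction of full scale; "wx", "wy", "wz": the turn, a rotation vector about the tool's x, y, z as a fraction of full scale. A call has 1 to 12 rows; each row is the pose to reach, as a shift and turn from the pose measured when the call began, along the tool's axes at that moment, turning the shorter way round; what a row does not reach only later rows make up. Full scale, the value 1, is 40 cm for a shift and 360 degrees for a turn. A row lasts 1/8 s, in which the tool goes at most 62.5 mm and 10.7 degrees, less where a joint would pass 70% of its speed; a pose out of reach is approached as far as the arm can. A call with a number of a shift or a turn outside -1 to 1 is refused whole. A call with a gripper value outside its range is refused whole. "grip" is the gripper command: -1 is shut, 1 is fully open, values between are in proportion, set as the call begins (left out, the last holds). The fingers move at their own pace and stop on an object; "squeeze" is the grip in N (left out, the last holds). Time passes only in rows, so rows that repeat a pose let the fingers close. It gives the time, the measured TCP pose, the force and the opening at its end, in the units of the state.
- bot.observe(): the state, without advancing time (a new reading comes with each control period).
- bot.grab_frame(name): name is "scene" or "top" or "wrist"; returns (picture, depth): 480x640x3 uint8, red, green, blue; 480x640 float32, m along the optical axis (not along the pixel's ray), 0 where there is no reading.
- bot.get_calibration(name): a dict with "intrinsics" (3x3 intrinsics, pixels), "k1" (the pictures are not rectified: a ray, as slopes to the right and down, at radius r is drawn at 1 + k1 r^2 times it, then the intrinsics apply), "R" (3x3) and "t" (3): a world point X has camera coordinates R X + t. Camera axes: x right, y down, z forward; pixel columns grow to the right and rows downward; lengths in m; the calibration is good to about 2 mm. A picture is of the moment at which its call begins: read the wrist's pose just before it. get_calibration takes no time and is no camera call; for the wrist camera it gives the pose at the moment of the call.
- bot.job_done(): hands the job in, once; it reports no verdict.
Trained networks look in the newest picture that a camera, given by its name, has taken for a name from the list of things; names that differ only in an ending like _2 or _b are one class to them, and where a whole thing is asked for, a point or a joint stands for the part that bears it (a point fixed in the world has none). Each returns a list of dicts, best first, with "confidence" (0 to 1); they miss things now and then, are a little off and sometimes report something else, mostly with a low value. They report only what shows in the picture. A call takes as long as a camera call. They do not tell look-alikes from the thing itself.
- bot.trace(camera, target): "mask" (480x640 bool, what is visible of it) and "pixel" ([column, row] in pixels, amid what is visible of it).
The state is a dict: "clock": time; "qpos": joint angles; "qd": joint speeds; "joint_efforts": joint torques, N m; "position": TCP position; "tool_rot": TCP orientation; "force": force on the tool from outside, world axes, zero at the start; "moment": the same for the moment, N m; "grip_width": finger opening in m.
Only numpy, scipy, OpenCV 4.12 (cv2) and the standard library are available. Lean on these libraries where they do the work, as an engineer would, in place of code of your own. Each camera call takes 0.05 s, during which the arm holds its last target. There are 200 camera calls.

## Task

The sample vial is in one of the two white covered specimen boxes; the other holds only a stir bar. Lift the covers off, one box after the other, until you find the vial, setting each cover you take off flat on the bench the right way up, and stand the vial upright in the shallow steel tray.

Things in the scene. Friction and masses are not known exactly. Their poses are not given: they have to be found in the camera images.
- lid_left: white cover of the left (+y) of two alike boxes: 90x90 mm, 45 mm high, open below, 80 g, loose. Origin: centre of its lower rim, 5 mm above the bench at the start; z up. Grey grip bar on top, 40 mm along x, 14 across y, 28 high (top 73 mm above origin): pinch across y. Lift straight up 45 mm before moving sideways. Bare bench behind each box (world +x) for setting it down 125 mm from the box, centre to centre
- lid_right: the same cover on the right (-y) box, same origin and axes. Each cover sits over a fixed grey base, 94x94 mm with a 5 mm flange, round a flat dark foam block 78x78 mm whose top is 12 mm above the bench; the box's content lies hidden on the foam within 12 mm (along x, y) of the middle; nothing stands up round it once the cover is off
- vial: small white screw-cap vial, 26 mm high, body 16.4 mm and cap (top 6 mm) 18.4 mm in diameter, 20 g, standing upright on the foam of one of the two boxes (it differs from start to start); origin: centre of its underside, z up. The other box holds a white stir bar, 25 mm long and 8 mm thick, lying down
- tray: shallow open steel tray, fixed, right of the boxes: 110 mm along its x, 90 mm along its y, 12 mm high, walls and floor 3 mm; origin: centre of its underside, z up
Not all that is in view belongs to the job. Leave any orange look-alike of the lid_left alone.

How it is judged:
By the outcome, as a careful person would: the job done as asked, in the order asked, and still so for the second after the job is handed in, with the robot touching nothing.
It also fails if it takes over 72 s, if anything falls off the work surface, if the arm or the gripper's body presses on something with over 40 N, if the wrist force passes 120 N, or if a joint passes its speed limit or range.

## Working session

There is one attempt and no reset: what is moved stays moved. The work goes in short steps, Python scripts to look and compute and a tool call to move; the robot and the scene stay as the last step left them, time stands still between calls to the robot, and variables do not carry over. Pictures are saved under pics/ and viewed, on a budget of 10 in all, crops included, one or two more only if the job needs it, and the job is handed in when it is done.

Besides the shell and the picture viewer there is one more tool, called after "Request:" as name(argument=value, ...), one argument or row to a line, values as JSON. servo_tool: Moves the arm, as the interface text tells. Shift numbers are shares of 40 cm and turn numbers shares of 360 degrees, none past 1 either way. Its arguments: {"type":"object","properties":{"targets":{"type":"array"},"grip":{"type":"number"},"squeeze":{"type":"number"}},"required":["targets"]}

```bash
mkdir -p pics
cat > h.py <<'E'
import numpy as np, cv2
from workcell import bot
def ray2world(cam,px,z=None,depth=None):
    c=bot.get_calibration(cam);K=np.array(c["intrinsics"]);R=np.array(c["R"]);t=np.array(c["t"]).ravel();k=c["k1"]
    px=np.atleast_2d(np.array(px,float))
    d=np.c_[(px[:,0]-K[0,2])/K[0,0],(px[:,1]-K[1,2])/K[1,1]]
    u=d.copy()
    for _ in range(20): u=d/(1+k*(u**2).sum(1,keepdims=True))
    r=np.c_[u,np.ones(len(u))]
    if depth is not None: return (r*np.asarray(depth).reshape(-1,1)-t)@R
    o=-R.T@t; w=r@R
    return o+w*((z-o[2])/w[:,2:])
def save(n,im): cv2.imwrite("pics/"+n,cv2.cvtColor(im,cv2.COLOR_RGB2BGR))
def cloud(cam,mask,dep):
    v,u=np.nonzero(mask&(dep>0)); return ray2world(cam,np.c_[u,v],depth=dep[v,u])
E
python3 - <<'E'
from h import *
s=bot.observe();print({k:np.round(v,3).tolist() for k,v in s.items()})
im,d=bot.grab_frame("top");save("top.png",im)
for n in["lid_left","lid_right","tray"]:
    for r in bot.trace("top",n):
        P=cloud("top",r["mask"],d);print(n,round(r["confidence"],2),np.round(r["pixel"]),r["mask"].sum(),np.round(np.median(P,0),3),np.round(np.percentile(P,[2,98],axis=0),3).tolist())
E
```

```text
{'clock': 0.0, 'qpos': [1.108, 0.522, -0.036, 1.6, 0.021, 1.021, -0.113], 'qd': [-0.001, 0.0, -0.0, -0.001, -0.0, -0.0, -0.0], 'joint_efforts': [0.0, -92.711, 1.98, -36.995, 0.018, 0.008, -0.0], 'position': [0.239, -0.577, 0.231], 'tool_rot': [-1.462, 1.57, 2.072], 'force': [-0.248, -0.264, 0.752], 'moment': [0.001, 0.01, 0.027], 'grip_width': 0.086}
lid_left 0.84 [202. 265.] 2707 [0.463 0.17  0.051] [[0.418, 0.125, 0.014], [0.511, 0.222, 0.079]]
lid_left 0.84 [282. 218.] 2407 [0.559 0.029 0.046] [[0.509, -0.022, 0.011], [0.614, 0.082, 0.074]]
lid_right 0.89 [359. 262.] 2493 [ 0.466 -0.112  0.051] [[0.421, -0.16, 0.005], [0.515, -0.064, 0.079]]
tray 0.97 [453. 263.] 2776 [ 0.476 -0.302  0.004] [[0.423, -0.345, 0.001], [0.529, -0.255, 0.014]]
```

View pics/top.png

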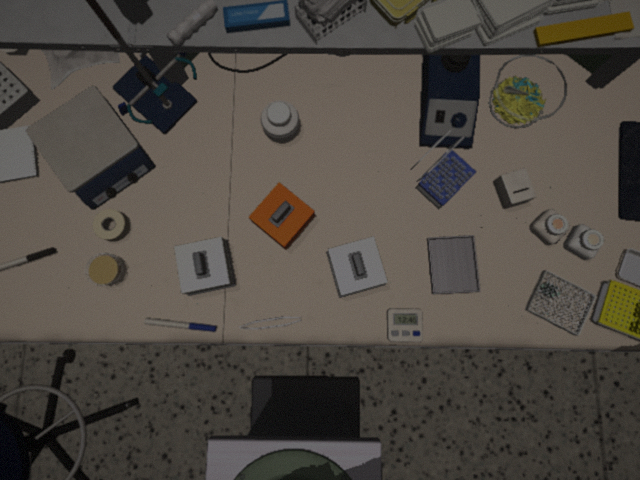

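The two white covers sit at (202,265) and (359,262). The cover at (282,218) is the orange look-alike, and the tray is at (453,263). Next I'll measure the grip bars and take a scene view with an enlarged crop.

Run:
```python
from h import *
im,d=bot.grab_frame("top")
for n,px in[("L",(202,265)),("R",(359,262))]:
    m=np.zeros(d.shape,bool);m[px[1]-45:px[1]+45,px[0]-45:px[0]+45]=1
    P=cloud("top",m,d)
    for lo,hi in((.066,.1),(.042,.06)):
        Q=P[(P[:,2]>lo)&(P[:,2]<hi)];r=cv2.minAreaRect((Q[:,:2]*1000).astype(np.float32));print(n,len(Q),np.round(np.median(Q,0),3),np.round(r[0],1),np.round(r[1],1),round(r[2],1))
r=bot.trace("top","tray")[0];P=cloud("top",r["mask"],d);print("tray",cv2.minAreaRect((P[:,:2]*1000).astype(np.float32)))
a=cv2.resize(im[200:310,160:400],None,fx=2.6,fy=2.6,interpolation=cv2.INTER_CUBIC)
s,ds=bot.grab_frame("scene")
b=cv2.resize(s,(400,300)); 
o=np.zeros((a.shape[0]+300,max(a.shape[1],800),3),np.uint8);o[:a.shape[0],:a.shape[1]]=a
w,_=bot.grab_frame("wrist")
o[a.shape[0]:,:400]=b;o[a.shape[0]:,400:800]=cv2.resize(w,(400,300));save("combo.png",o);print(o.shape)
```

```text
L 227 [0.465 0.174 0.078] [465.1 175.4] [40.1 16.2] 12.5
L 2182 [0.464 0.171 0.051] [465.3 175.8] [90.3 92. ] 12.4
R 183 [ 0.466 -0.112  0.078] [ 467.3 -112.7] [40.  13.9] 15.0
R 2172 [ 0.466 -0.11   0.051] [ 467.6 -112.9] [90.3 90.2] 16.3
tray ((477.53582763671875, -301.2110595703125), (112.87225341796875, 93.66727447509766), 2.138606309890747)
(586, 800, 3)
```

View pics/combo.png

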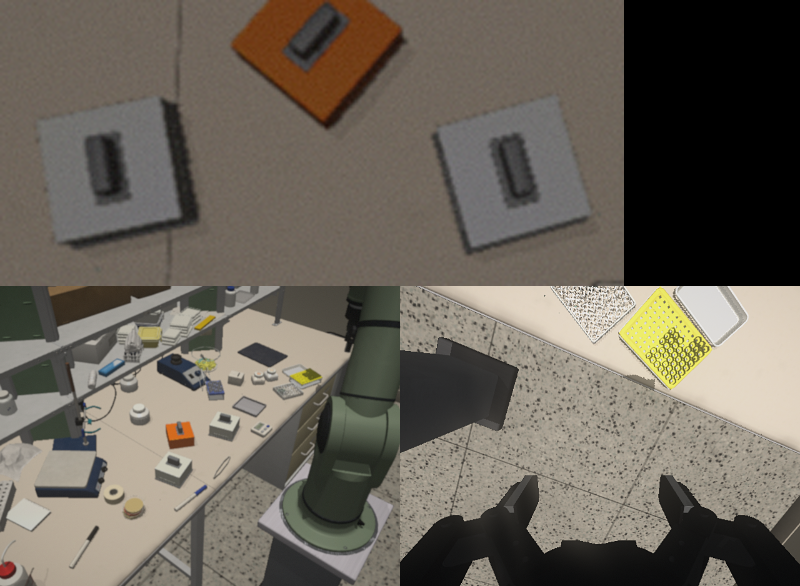

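The crop confirms two white covers, each with a grey bar whose +x end leans to +y (yaw about +12.5° left, +15.5° right). The orange one stays put. I'll do the right box first because it is nearer the arm.

```bash
cat >> h.py <<'E'
from scipy.spatial.transform import Rotation as Ro
def to(x,y,z,yaw):
    s=bot.observe();R=Ro.from_euler("xyz",s["tool_rot"]).as_matrix();p=np.array(s["position"])
    best=None
    for a in(0,np.pi):
        yy=np.array([-np.sin(yaw+a),np.cos(yaw+a),0]);xx=np.array([0,0,-1.]);D=np.c_[xx,yy,np.cross(xx,yy)]
        w=Ro.from_matrix(R.T@D).as_rotvec()
        print("shift",np.round(R.T@(np.array([x,y,z])-p)/.4,4),"turn",np.round(w/2/np.pi,4))
def st():
    s=bot.observe();print({k:np.round(s[k],3).tolist() for k in("clock","qpos","position","tool_rot","force","grip_width")})
    print(np.round(Ro.from_euler("xyz",s["tool_rot"]).as_matrix(),3).tolist())
E
python3 -c "
from h import *;st();to(.36,-.35,.2,np.radians(15.6));to(.467,-.113,.2,np.radians(15.6))"
```

```text
{'clock': 0.4, 'qpos': [1.108, 0.522, -0.036, 1.6, 0.021, 1.021, -0.113], 'position': [0.239, -0.577, 0.231], 'tool_rot': [-1.559, 1.571, 1.975], 'force': [0.756, 0.047, -0.667], 'grip_width': 0.085}
[[-0.0, 0.383, -0.924], [0.0, -0.924, -0.383], [-1.0, -0.0, 0.0]]
shift [ 0.0781 -0.4095 -0.4966] turn [-0.4808 -0.      0.    ]
shift [ 0.0781 -0.4095 -0.4966] turn [0.0192 0.     0.    ]
shift [ 0.0781 -0.8545 -0.9705] turn [-0.4808 -0.      0.    ]
shift [ 0.0781 -0.8545 -0.9705] turn [0.0192 0.     0.    ]
```

Request:
servo_tool(
  targets=[
    {"x": 0.078,"y": -0.2,"z": -0.25,"wx": 0.005},
    {"x": 0.078,"y": -0.41,"z": -0.497,"wx": 0.01},
    {"x": 0.078,"y": -0.41,"z": -0.497,"wx": 0.01},
    {"x": 0.078,"y": -0.63,"z": -0.73,"wx": 0.019},
    {"x": 0.078,"y": -0.855,"z": -0.97,"wx": 0.019},
    {"x": 0.078,"y": -0.855,"z": -0.97,"wx": 0.019},
    {"x": 0.078,"y": -0.855,"z": -0.97,"wx": 0.019},
    {"x": 0.078,"y": -0.855,"z": -0.97,"wx": 0.019},
    {"x": 0.078,"y": -0.855,"z": -0.97,"wx": 0.019},
    {"x": 0.078,"y": -0.855,"z": -0.97,"wx": 0.019},
    {"x": 0.078,"y": -0.855,"z": -0.97,"wx": 0.019},
    {"x": 0.078,"y": -0.855,"z": -0.97,"wx": 0.019},
  ],
  grip=1,
)

```text
$.targets[0]: bad value
```

Run:
```python
from h import *
st();im,d=bot.grab_frame("wrist")
for r in bot.trace("wrist","lid_right"):
    P=cloud("wrist",r["mask"],d);print(round(r["confidence"],2),np.round(r["pixel"]),np.round(np.percentile(P,[2,50,98],axis=0),3).tolist())
    for lo,hi in((.066,.1),(.042,.06)):
        Q=P[(P[:,2]>lo)&(P[:,2]<hi)]
        if len(Q)>20:
            q=cv2.minAreaRect((Q[:,:2]*1000).astype(np.float32));print(len(Q),np.round(np.median(Q,0),3),np.round(q[0],1),np.round(q[1],1),round(q[2],1))
save("w1.png",im)
to(.467,-.113,.12,np.radians(15.6))
```

```text
{'clock': 0.4, 'qpos': [1.108, 0.522, -0.036, 1.6, 0.021, 1.021, -0.113], 'position': [0.239, -0.577, 0.231], 'tool_rot': [-1.559, 1.571, 1.975], 'force': [0.756, 0.047, -0.667], 'grip_width': 0.085}
[[-0.0, 0.383, -0.924], [0.0, -0.924, -0.383], [-1.0, -0.0, 0.0]]
shift [ 0.2782 -0.8546 -0.9704] turn [-0.4808 -0.     -0.    ]
shift [ 0.2782 -0.8546 -0.9704] turn [ 0.0192 -0.      0.    ]
```

View pics/w1.png

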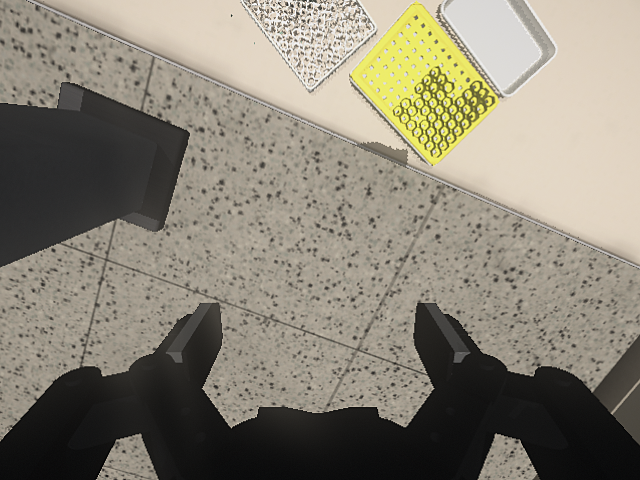

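The call was refused, so the arm hasn't moved and this view is still the floor at the start. The rows probably need all six numbers.

Request:
servo_tool(
  targets=[
    {"x": 0.078,"y": -0.2,"z": -0.25,"wx": 0.005,"wy": 0,"wz": 0},
    {"x": 0.078,"y": -0.41,"z": -0.497,"wx": 0.01,"wy": 0,"wz": 0},
    {"x": 0.078,"y": -0.41,"z": -0.497,"wx": 0.01,"wy": 0,"wz": 0},
    {"x": 0.078,"y": -0.63,"z": -0.73,"wx": 0.019,"wy": 0,"wz": 0},
    {"x": 0.078,"y": -0.855,"z": -0.97,"wx": 0.019,"wy": 0,"wz": 0},
    {"x": 0.078,"y": -0.855,"z": -0.97,"wx": 0.019,"wy": 0,"wz": 0},
    {"x": 0.078,"y": -0.855,"z": -0.97,"wx": 0.019,"wy": 0,"wz": 0},
    {"x": 0.078,"y": -0.855,"z": -0.97,"wx": 0.019,"wy": 0,"wz": 0},
    {"x": 0.078,"y": -0.855,"z": -0.97,"wx": 0.019,"wy": 0,"wz": 0},
    {"x": 0.078,"y": -0.855,"z": -0.97,"wx": 0.019,"wy": 0,"wz": 0},
    {"x": 0.078,"y": -0.855,"z": -0.97,"wx": 0.019,"wy": 0,"wz": 0},
    {"x": 0.078,"y": -0.855,"z": -0.97,"wx": 0.019,"wy": 0,"wz": 0},
  ],
  grip=1,
)

```text
clock: 2.0
position: [0.4664, -0.1141, 0.2001]
tool_rot: [0.943, 1.571, -1.927]
force: [0.3, 0.1, -0.7]
grip_width: 0.0854
```

```bash
cat >> h.py <<'E'
def lid(cam,n):
    im,d=bot.grab_frame(cam)
    for r in bot.trace(cam,n):
        P=cloud(cam,r["mask"],d)
        if not len(P): continue
        print(round(r["confidence"],2),np.round(r["pixel"]),np.round(np.percentile(P,[2,50,98],axis=0),3).tolist())
        for lo,hi in((.066,.1),(.04,.06)):
            Q=P[(P[:,2]>lo)&(P[:,2]<hi)]
            if len(Q)>20:
                q=cv2.minAreaRect((Q[:,:2]*1000).astype(np.float32));print(len(Q),np.round(np.median(Q,0),3),np.round(q[0],1),np.round(q[1],1),round(q[2],1))
    return im
E
python3 - <<'E'
from h import *
st();im=lid("wrist","lid_right");save("w2.png",im)
to(.467,-.113,.054,np.radians(15.6))
E
```

```text
{'clock': 2.0, 'qpos': [0.247, 0.338, -0.163, 1.998, 0.075, 0.81, -1.258], 'position': [0.466, -0.114, 0.2], 'tool_rot': [0.943, 1.571, -1.927], 'force': [0.324, 0.072, -0.679], 'grip_width': 0.085}
[[-0.0, 0.268, -0.963], [-0.0, -0.963, -0.268], [-1.0, 0.0, 0.0]]
0.57 [316. 217.] [[0.422, -0.158, 0.031], [0.473, -0.11, 0.049], [0.517, -0.065, 0.077]]
774 [ 0.469 -0.112  0.077] [ 467.5 -111.7] [39.3 13.4] 15.6
8697 [ 0.472 -0.11   0.049] [ 467.  -112.2] [90.1 90. ] 16.2
shift [ 0.3654 -0.0015 -0.0017] turn [ 0.5 -0.  -0. ]
shift [ 0.3654 -0.0015 -0.0017] turn [-0.  0. -0.]
```

View pics/w2.png

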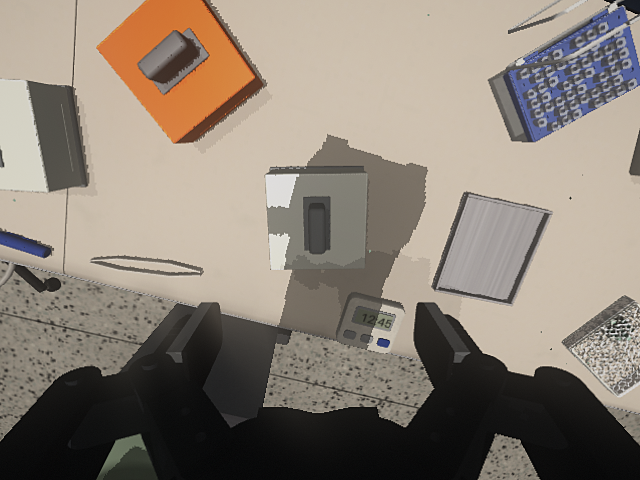

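The wrist view shows the right cover's bar at (316,225), aligned with the jaws. Descending, then closing.

Request:
servo_tool(
  targets=[
    {"x": 0.12,"y": -0.003,"z": -0.002,"wx": 0,"wy": 0,"wz": 0},
    {"x": 0.22,"y": -0.003,"z": -0.002,"wx": 0,"wy": 0,"wz": 0},
    {"x": 0.3,"y": -0.003,"z": -0.002,"wx": 0,"wy": 0,"wz": 0},
    {"x": 0.34,"y": -0.003,"z": -0.002,"wx": 0,"wy": 0,"wz": 0},
    {"x": 0.365,"y": -0.003,"z": -0.002,"wx": 0,"wy": 0,"wz": 0},
    {"x": 0.365,"y": -0.003,"z": -0.002,"wx": 0,"wy": 0,"wz": 0},
    {"x": 0.365,"y": -0.003,"z": -0.002,"wx": 0,"wy": 0,"wz": 0},
  ],
)

```text
clock: 2.98
position: [0.4674, -0.1125, 0.0549]
tool_rot: [2.609, 1.57, -0.26]
force: [0.3, 0.3, 0.8]
grip_width: 0.0853
```

Request:
servo_tool(
  targets=[
    {"x": 0,"y": 0,"z": 0,"wx": 0,"wy": 0,"wz": 0},
    {"x": 0,"y": 0,"z": 0,"wx": 0,"wy": 0,"wz": 0},
    {"x": 0,"y": 0,"z": 0,"wx": 0,"wy": 0,"wz": 0},
    {"x": 0,"y": 0,"z": 0,"wx": 0,"wy": 0,"wz": 0},
    {"x": 0,"y": 0,"z": 0,"wx": 0,"wy": 0,"wz": 0},
    {"x": 0,"y": 0,"z": 0,"wx": 0,"wy": 0,"wz": 0},
    {"x": 0,"y": 0,"z": 0,"wx": 0,"wy": 0,"wz": 0},
    {"x": 0,"y": 0,"z": 0,"wx": 0,"wy": 0,"wz": 0},
  ],
  grip=-1,
  squeeze=40,
)

```text
clock: 3.98
position: [0.4675, -0.1125, 0.055]
tool_rot: [2.625, 1.569, -0.244]
force: [-1.1, -0.5, 5.4]
grip_width: 0.0132
```

Request:
servo_tool(
  targets=[
    {"x": -0.06,"y": 0,"z": 0,"wx": 0,"wy": 0,"wz": 0},
    {"x": -0.14,"y": 0,"z": 0,"wx": 0,"wy": 0,"wz": 0},
    {"x": -0.2,"y": 0,"z": 0,"wx": 0,"wy": 0,"wz": 0},
    {"x": -0.2,"y": 0,"z": 0,"wx": 0,"wy": 0,"wz": 0},
    {"x": -0.2,"y": 0.02,"z": -0.075,"wx": 0,"wy": 0,"wz": 0},
    {"x": -0.2,"y": 0.042,"z": -0.15,"wx": 0,"wy": 0,"wz": 0},
    {"x": -0.2,"y": 0.063,"z": -0.226,"wx": 0,"wy": 0,"wz": 0},
    {"x": -0.2,"y": 0.084,"z": -0.302,"wx": 0,"wy": 0,"wz": 0},
    {"x": -0.2,"y": 0.084,"z": -0.302,"wx": 0,"wy": 0,"wz": 0},
    {"x": -0.14,"y": 0.084,"z": -0.302,"wx": 0,"wy": 0,"wz": 0},
    {"x": -0.06,"y": 0.084,"z": -0.302,"wx": 0,"wy": 0,"wz": 0},
    {"x": -0.03,"y": 0.084,"z": -0.302,"wx": 0,"wy": 0,"wz": 0},
  ],
)

```text
clock: 5.48
position: [0.5912, -0.1124, 0.0649]
tool_rot: [-0.263, 1.569, -3.132]
force: [-0.3, -0.0, -0.3]
grip_width: 0.0127
```

Run:
```python
from h import *
st();to(.592,-.1125,.0505,np.radians(15.5))
im=lid("top","lid_right")
print([(r["confidence"],r["pixel"]) for r in bot.trace("top","vial")])
s,_=bot.grab_frame("scene")
o=np.zeros((600,800,3),np.uint8);o[:300,:400]=cv2.resize(im[190:310,300:460],(400,300));w,_=bot.grab_frame("wrist");o[:300,400:]=cv2.resize(w,(400,300));o[300:,:400]=cv2.resize(s,(400,300));o[300:,400:]=cv2.resize(s[180:300,260:420],(400,300));save("c2.png",o)
```

```text
{'clock': 5.475, 'qpos': [0.178, 0.702, -0.13, 1.776, 0.134, 0.675, -1.325], 'position': [0.591, -0.112, 0.065], 'tool_rot': [-0.263, 1.569, -3.132], 'force': [-0.275, -0.005, -0.273], 'grip_width': 0.013}
[[-0.002, 0.269, -0.963], [-0.0, -0.963, -0.269], [-1.0, -0.001, 0.002]]
shift [ 0.036   0.0009 -0.002 ] turn [-4.998e-01 -1.000e-04  5.000e-04]
shift [ 0.036   0.0009 -0.002 ] turn [0.0002 0.0003 0.0001]
0.55 [343. 210.] [[0.537, -0.091, 0.028], [0.563, -0.082, 0.06], [0.583, -0.069, 0.064]]
100 [ 0.558 -0.081  0.059] [563.  -84.1] [52.3 20.9] 15.4
[]
```

View pics/c2.png

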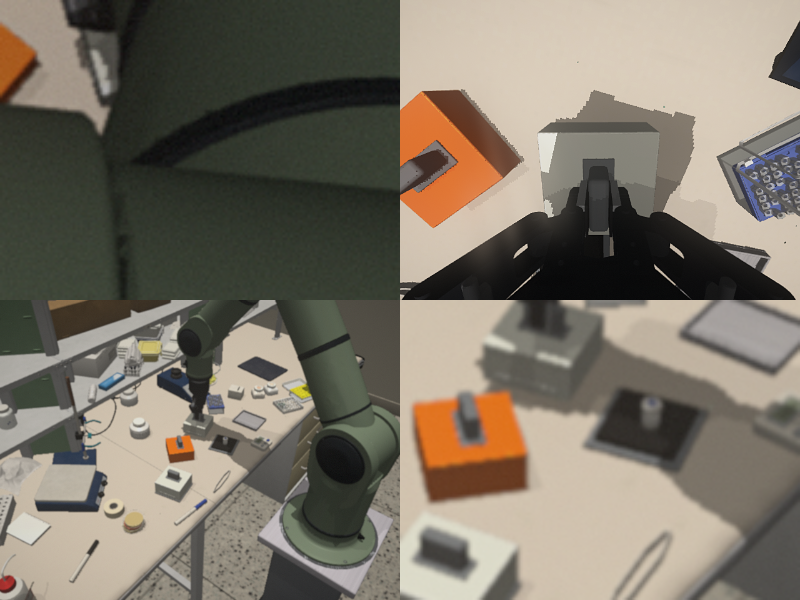

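The scene crop shows an upright vial on the dark foam of the right box, at crop (652,410), and the cover held level over clear bench. Now setting the cover down.

Request:
servo_tool(
  targets=[
    {"x": 0.015,"y": 0,"z": -0.001,"wx": 0,"wy": 0,"wz": 0},
    {"x": 0.028,"y": 0,"z": -0.001,"wx": 0,"wy": 0,"wz": 0},
    {"x": 0.035,"y": 0,"z": -0.001,"wx": 0,"wy": 0,"wz": 0},
    {"x": 0.035,"y": 0,"z": -0.001,"wx": 0,"wy": 0,"wz": 0},
    {"x": 0.035,"y": 0,"z": -0.001,"wx": 0,"wy": 0,"wz": 0},
  ],
)

```text
clock: 6.35
position: [0.5937, -0.1125, 0.0541]
tool_rot: [2.652, 1.568, -0.218]
force: [0.5, -0.1, -0.5]
grip_width: 0.0134
```

```bash
python3 -c "
from h import *;st()
for n in('wrist',): lid(n,'lid_right')
st()"
```

```text
{'clock': 6.35, 'qpos': [0.176, 0.719, -0.127, 1.776, 0.138, 0.652, -1.328], 'position': [0.594, -0.112, 0.054], 'tool_rot': [2.652, 1.568, -0.218], 'force': [0.484, -0.084, -0.549], 'grip_width': 0.013}
[[0.002, 0.268, -0.963], [-0.001, -0.963, -0.268], [-1.0, 0.001, -0.002]]
0.72 [315. 261.] [[0.567, -0.153, 0.016], [0.613, -0.108, 0.048], [0.645, -0.063, 0.077]]
2831 [ 0.597 -0.111  0.076] [ 595.5 -118.5] [40.5 27.1] 16.0
19335 [ 0.615 -0.104  0.048] [ 593.4 -112.1] [90.1 90.1] 15.7
{'clock': 6.45, 'qpos': [0.176, 0.719, -0.127, 1.776, 0.138, 0.652, -1.329], 'position': [0.594, -0.112, 0.054], 'tool_rot': [2.654, 1.568, -0.216], 'force': [-0.689, -0.194, -0.283], 'grip_width': 0.013}
[[0.003, 0.268, -0.963], [-0.001, -0.963, -0.268], [-1.0, 0.001, -0.002]]
```

Request:
servo_tool(
  targets=[
    {"x": 0.005,"y": 0,"z": 0,"wx": 0,"wy": 0,"wz": 0},
    {"x": 0.009,"y": 0,"z": 0,"wx": 0,"wy": 0,"wz": 0},
    {"x": 0.01,"y": 0,"z": 0,"wx": 0,"wy": 0,"wz": 0},
    {"x": 0.01,"y": 0,"z": 0,"wx": 0,"wy": 0,"wz": 0},
    {"x": 0.01,"y": 0,"z": 0,"wx": 0,"wy": 0,"wz": 0},
  ],
)

```text
clock: 7.08
position: [0.5938, -0.1125, 0.0502]
tool_rot: [2.672, 1.568, -0.198]
force: [-0.1, 0.4, -0.5]
grip_width: 0.0134
```

Request:
servo_tool(
  targets=[
    {"x": 0,"y": 0,"z": 0,"wx": 0,"wy": 0,"wz": 0},
    {"x": 0,"y": 0,"z": 0,"wx": 0,"wy": 0,"wz": 0},
    {"x": 0,"y": 0,"z": 0,"wx": 0,"wy": 0,"wz": 0},
    {"x": 0,"y": 0,"z": 0,"wx": 0,"wy": 0,"wz": 0},
    {"x": -0.05,"y": 0,"z": 0,"wx": 0,"wy": 0,"wz": 0},
    {"x": -0.2,"y": 0,"z": 0,"wx": 0,"wy": 0,"wz": 0},
    {"x": -0.32,"y": -0.03,"z": 0.1,"wx": 0,"wy": 0,"wz": 0},
    {"x": -0.32,"y": -0.06,"z": 0.2,"wx": 0,"wy": 0,"wz": 0},
    {"x": -0.32,"y": -0.084,"z": 0.302,"wx": 0,"wy": 0,"wz": 0},
    {"x": -0.32,"y": -0.084,"z": 0.302,"wx": 0,"wy": 0,"wz": 0},
    {"x": -0.32,"y": -0.084,"z": 0.302,"wx": 0,"wy": 0,"wz": 0},
  ],
  grip=1,
)

```text
clock: 8.45
position: [0.4689, -0.1125, 0.179]
tool_rot: [2.682, 1.566, -0.188]
force: [-0.0, 0.2, 0.8]
grip_width: 0.0854
```

```bash
cat >> h.py <<'E'
def vial():
    im,d=bot.grab_frame("wrist")
    for r in bot.trace("wrist","vial"):
        P=cloud("wrist",r["mask"],d);print("vial",round(r["confidence"],2),np.round(r["pixel"]),r["mask"].sum())
        if len(P):
            print(np.round(np.percentile(P,[2,50,98],axis=0),4).tolist())
            zt=np.percentile(P[:,2],90);Q=P[P[:,2]>zt-.004]
            print("top",zt,len(Q),np.round(cv2.minEnclosingCircle((Q[:,:2]*1000).astype(np.float32)),1) if 0 else cv2.minAreaRect((Q[:,:2]*1000).astype(np.float32)))
    return im
E
python3 - <<'E'
from h import *
st();im=vial();save("w3.png",im);lid("wrist","lid_right")
E
```

```text
{'clock': 8.45, 'qpos': [0.244, 0.371, -0.166, 2.018, 0.088, 0.755, -1.274], 'position': [0.469, -0.113, 0.179], 'tool_rot': [2.682, 1.566, -0.188], 'force': [-0.032, 0.225, 0.762], 'grip_width': 0.085}
[[0.005, 0.268, -0.963], [-0.001, -0.963, -0.268], [-1.0, 0.002, -0.004]]
vial 0.95 [312. 232.] 420
[[0.4535, -0.1187, 0.0099], [0.464, -0.1099, 0.0362], [0.4704, -0.102, 0.0379]]
top 0.03733610823482096 323 ((461.70037841796875, -110.39134216308594), (18.401323318481445, 16.91973876953125), 15.361523628234863)
```

View pics/w3.png

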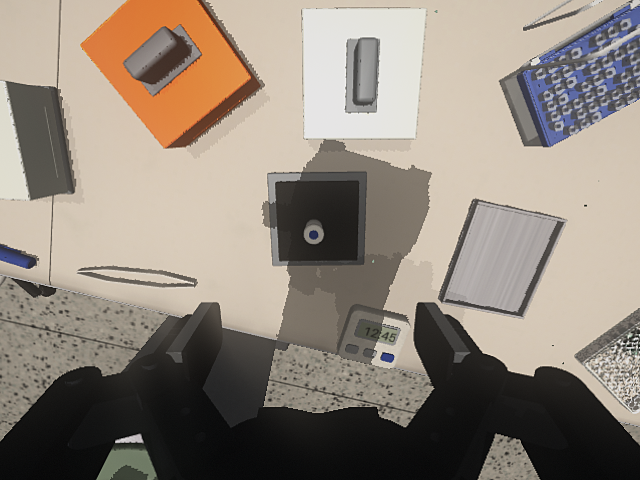

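The cover stands flat at (363,75). The vial stands on the foam at (313,233), at world (0.462, -0.110).

```bash
python3 -c "
from h import *;to(.462,-.110,.06,np.radians(15.6));to(.462,-.110,.015,np.radians(15.6))"
```

```text
shift [ 0.2947 -0.0104  0.0151] turn [ 5.e-01 -3.e-04  6.e-04]
shift [ 0.2947 -0.0104  0.0151] turn [-0.     -0.0004 -0.0002]
shift [ 0.4072 -0.0105  0.0154] turn [ 5.e-01 -3.e-04  6.e-04]
shift [ 0.4072 -0.0105  0.0154] turn [-0.     -0.0004 -0.0002]
```

Request:
servo_tool(
  targets=[
    {"x": 0.1,"y": -0.01,"z": 0.015,"wx": 0,"wy": -0.0004,"wz": -0.0002},
    {"x": 0.2,"y": -0.01,"z": 0.015,"wx": 0,"wy": -0.0004,"wz": -0.0002},
    {"x": 0.25,"y": -0.01,"z": 0.015,"wx": 0,"wy": -0.0004,"wz": -0.0002},
    {"x": 0.25,"y": -0.01,"z": 0.015,"wx": 0,"wy": -0.0004,"wz": -0.0002},
    {"x": 0.25,"y": -0.01,"z": 0.015,"wx": 0,"wy": -0.0004,"wz": -0.0002},
  ],
  grip=0.2,
)

```text
clock: 9.28
position: [0.4625, -0.1101, 0.0785]
tool_rot: [2.959, 1.57, 0.09]
force: [0.7, -0.0, 0.6]
grip_width: 0.0512
```

```bash
python3 -c "
from h import *;st();im=vial();save('w4.png',im);to(.462,-.110,.015,np.radians(15.6))"
```

```text
{'clock': 9.275, 'qpos': [0.214, 0.536, -0.137, 2.102, 0.142, 0.512, -1.326], 'position': [0.463, -0.11, 0.079], 'tool_rot': [2.959, 1.57, 0.09], 'force': [0.662, -0.049, 0.601], 'grip_width': 0.051}
[[0.001, 0.269, -0.963], [0.0, -0.963, -0.269], [-1.0, 0.0, -0.001]]
vial 0.84 [317. 269.] 968
[[0.4537, -0.1181, 0.0121], [0.4648, -0.1094, 0.0371], [0.4709, -0.102, 0.0387]]
top 0.03815892950240456 719 ((462.2837829589844, -110.07007598876953), (17.636878967285156, 18.303180694580078), 52.95754623413086)
shift [ 0.1595 -0.0011  0.0016] turn [ 4.999e-01 -1.000e-04  3.000e-04]
shift [ 0.1595 -0.0011  0.0016] turn [-0.0001 -0.0002 -0.0001]
```

View pics/w4.png

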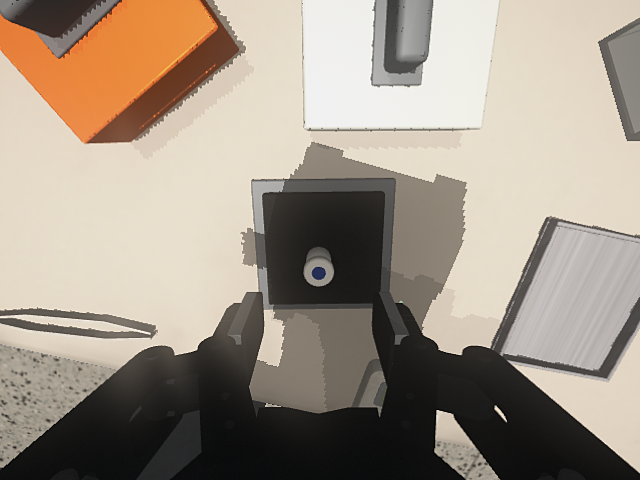

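The vial is at (319,270), centred between the fingers, and its position is confirmed. Descending and gripping.

Request:
servo_tool(
  targets=[
    {"x": 0.07,"y": -0.001,"z": 0.001,"wx": 0,"wy": 0,"wz": 0},
    {"x": 0.12,"y": -0.001,"z": 0.001,"wx": 0,"wy": 0,"wz": 0},
    {"x": 0.15,"y": -0.001,"z": 0.001,"wx": 0,"wy": 0,"wz": 0},
    {"x": 0.159,"y": -0.001,"z": 0.001,"wx": 0,"wy": 0,"wz": 0},
    {"x": 0.159,"y": -0.001,"z": 0.001,"wx": 0,"wy": 0,"wz": 0},
    {"x": 0.159,"y": -0.001,"z": 0.001,"wx": 0,"wy": 0,"wz": 0},
  ],
)

```text
clock: 10.12
position: [0.4626, -0.1101, 0.0158]
tool_rot: [2.751, 1.568, -0.119]
force: [0.2, 0.8, 1.0]
grip_width: 0.0509
```

Request:
servo_tool(
  targets=[
    {"x": 0,"y": 0,"z": 0,"wx": 0,"wy": 0,"wz": 0},
    {"x": 0,"y": 0,"z": 0,"wx": 0,"wy": 0,"wz": 0},
    {"x": 0,"y": 0,"z": 0,"wx": 0,"wy": 0,"wz": 0},
    {"x": 0,"y": 0,"z": 0,"wx": 0,"wy": 0,"wz": 0},
    {"x": 0,"y": 0,"z": 0,"wx": 0,"wy": 0,"wz": 0},
    {"x": 0,"y": 0,"z": 0,"wx": 0,"wy": 0,"wz": 0},
    {"x": 0,"y": 0,"z": 0,"wx": 0,"wy": 0,"wz": 0},
  ],
  grip=-1,
  squeeze=25,
)

```text
clock: 11.0
position: [0.4628, -0.1101, 0.016]
tool_rot: [2.742, 1.568, -0.128]
force: [-0.2, -0.4, 6.5]
grip_width: 0.0166
```

```bash
python3 -c "
from h import *;st();to(.477,-.301,.09,np.radians(15.6));to(.477,-.301,.006,np.radians(15.6))"
```

```text
{'clock': 11.0, 'qpos': [0.186, 0.66, -0.102, 2.122, 0.176, 0.364, -1.358], 'position': [0.463, -0.11, 0.016], 'tool_rot': [2.742, 1.568, -0.128], 'force': [-0.177, -0.439, 6.544], 'grip_width': 0.017}
[[0.003, 0.268, -0.963], [-0.0, -0.963, -0.268], [-1.0, 0.001, -0.003]]
shift [-0.1847  0.4695  0.0935] turn [ 4.999e-01 -3.000e-04  7.000e-04]
shift [-0.1847  0.4695  0.0935] turn [-0.0001 -0.0004 -0.0002]
shift [0.0253 0.4692 0.094 ] turn [ 4.999e-01 -3.000e-04  7.000e-04]
shift [0.0253 0.4692 0.094 ] turn [-0.0001 -0.0004 -0.0002]
```

Request:
servo_tool(
  targets=[
    {"x": -0.08,"y": 0,"z": 0,"wx": 0,"wy": 0,"wz": 0},
    {"x": -0.185,"y": 0,"z": 0,"wx": 0,"wy": 0,"wz": 0},
    {"x": -0.185,"y": 0.1,"z": 0.02,"wx": 0,"wy": 0,"wz": 0},
    {"x": -0.185,"y": 0.22,"z": 0.045,"wx": 0,"wy": 0,"wz": 0},
    {"x": -0.185,"y": 0.34,"z": 0.07,"wx": 0,"wy": -0.0002,"wz": 0},
    {"x": -0.185,"y": 0.43,"z": 0.085,"wx": 0,"wy": -0.0004,"wz": -0.0002},
    {"x": -0.185,"y": 0.47,"z": 0.094,"wx": 0,"wy": -0.0004,"wz": -0.0002},
    {"x": -0.185,"y": 0.47,"z": 0.094,"wx": 0,"wy": -0.0004,"wz": -0.0002},
    {"x": -0.1,"y": 0.47,"z": 0.094,"wx": 0,"wy": -0.0004,"wz": -0.0002},
    {"x": -0.04,"y": 0.47,"z": 0.094,"wx": 0,"wy": -0.0004,"wz": -0.0002},
    {"x": -0.04,"y": 0.47,"z": 0.094,"wx": 0,"wy": -0.0004,"wz": -0.0002},
    {"x": -0.04,"y": 0.47,"z": 0.094,"wx": 0,"wy": -0.0004,"wz": -0.0002},
  ],
)

```text
clock: 12.5
position: [0.4776, -0.3006, 0.033]
tool_rot: [3.006, 1.57, 0.137]
force: [-1.0, 0.1, -0.1]
grip_width: 0.0168
```

Run:
```python
from h import *
st();im=vial()
im2,d=bot.grab_frame("top")
s,_=bot.grab_frame("scene");r=bot.trace("scene","tray")[0]["pixel"];u,v=map(int,r)
o=np.zeros((400,800,3),np.uint8);o[:300,:400]=cv2.resize(im,(400,300));o[:300,400:]=cv2.resize(s[v-60:v+60,u-80:u+80],(400,300));save("c5.png",o[:300])
to(.477,-.301,.007,np.radians(15.6))
```

```text
{'clock': 12.5, 'qpos': [0.555, 0.71, -0.137, 1.888, 0.17, 0.554, -0.992], 'position': [0.478, -0.301, 0.033], 'tool_rot': [3.006, 1.57, 0.137], 'force': [-0.974, 0.085, -0.103], 'grip_width': 0.017}
[[0.001, 0.269, -0.963], [0.0, -0.963, -0.269], [-1.0, 0.0, -0.001]]
vial 0.61 [318. 324.] 2030
[[0.4696, -0.3082, 0.0309], [0.481, -0.3, 0.0538], [0.4858, -0.2929, 0.0554]]
top 0.054933382929071926 1361 ((477.2242736816406, -300.81390380859375), (18.60146713256836, 16.442337036132812), 15.941473007202148)
shift [ 0.0646 -0.0012  0.0006] turn [ 4.999e-01 -1.000e-04  2.000e-04]
shift [ 0.0646 -0.0012  0.0006] turn [-0.0001 -0.0001 -0.0001]
```

View pics/c5.png

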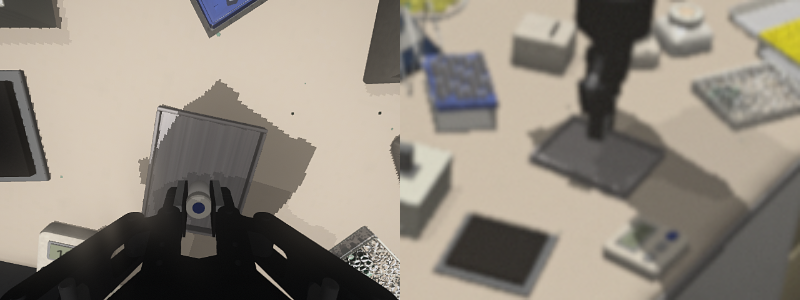

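The vial is held upright over the middle of the tray. Lowering it.

Request:
servo_tool(
  targets=[
    {"x": 0.03,"y": -0.001,"z": 0,"wx": 0,"wy": 0,"wz": 0},
    {"x": 0.05,"y": -0.001,"z": 0,"wx": 0,"wy": 0,"wz": 0},
    {"x": 0.06,"y": -0.001,"z": 0,"wx": 0,"wy": 0,"wz": 0},
    {"x": 0.064,"y": -0.001,"z": 0,"wx": 0,"wy": 0,"wz": 0},
    {"x": 0.064,"y": -0.001,"z": 0,"wx": 0,"wy": 0,"wz": 0},
    {"x": 0.064,"y": -0.001,"z": 0,"wx": 0,"wy": 0,"wz": 0},
  ],
)

```text
clock: 13.5
position: [0.4774, -0.3011, 0.0073]
tool_rot: [2.499, 1.57, -0.371]
force: [-0.8, -0.3, 0.0]
grip_width: 0.0165
```

Request:
servo_tool(
  targets=[
    {"x": 0.002,"y": 0,"z": 0,"wx": 0,"wy": 0,"wz": 0},
    {"x": 0.002,"y": 0,"z": 0,"wx": 0,"wy": 0,"wz": 0},
    {"x": 0.002,"y": 0,"z": 0,"wx": 0,"wy": 0,"wz": 0},
  ],
)

```text
clock: 13.88
position: [0.4776, -0.3013, 0.007]
tool_rot: [2.43, 1.569, -0.44]
force: [-1.8, 0.4, 9.0]
grip_width: 0.0166
```

Contact at 9 N. I'll open only to about 32 mm so the fingers clear the tray walls, then go straight up.

Request:
servo_tool(
  targets=[
    {"x": 0,"y": 0,"z": 0,"wx": 0,"wy": 0,"wz": 0},
    {"x": 0,"y": 0,"z": 0,"wx": 0,"wy": 0,"wz": 0},
    {"x": 0,"y": 0,"z": 0,"wx": 0,"wy": 0,"wz": 0},
    {"x": 0,"y": 0,"z": 0,"wx": 0,"wy": 0,"wz": 0},
    {"x": -0.03,"y": 0,"z": 0,"wx": 0,"wy": 0,"wz": 0},
    {"x": -0.08,"y": 0,"z": 0,"wx": 0,"wy": 0,"wz": 0},
    {"x": -0.18,"y": 0,"z": 0,"wx": 0,"wy": 0,"wz": 0},
    {"x": -0.3,"y": 0,"z": 0,"wx": 0,"wy": 0,"wz": 0},
    {"x": -0.4,"y": 0,"z": 0,"wx": 0,"wy": 0,"wz": 0},
    {"x": -0.4,"y": 0,"z": 0,"wx": 0,"wy": 0,"wz": 0},
    {"x": -0.4,"y": 0,"z": 0,"wx": 0,"wy": 0,"wz": 0},
  ],
  grip=-0.25,
)

```text
clock: 15.25
position: [0.4771, -0.301, 0.167]
tool_rot: [2.399, 1.569, -0.471]
force: [0.4, -0.3, -0.1]
grip_width: 0.0318
```

Run:
```python
from h import *
st();im=vial();save("w6.png",im);lid("wrist","lid_right")
```

```text
{'clock': 15.25, 'qpos': [0.586, 0.506, -0.176, 1.82, 0.116, 0.823, -0.947], 'position': [0.477, -0.301, 0.167], 'tool_rot': [2.399, 1.569, -0.471], 'force': [0.408, -0.346, -0.135], 'grip_width': 0.032}
[[0.002, 0.268, -0.963], [-0.001, -0.963, -0.268], [-1.0, 0.001, -0.001]]
vial 0.7 [319. 229.] 426
[[0.4678, -0.3092, 0.0017], [0.4779, -0.3004, 0.0271], [0.4849, -0.2926, 0.0286]]
top 0.028112319767573973 345 ((476.2978515625, -300.9862365722656), (17.98021125793457, 17.5661563873291), 15.061890602111816)
0.57 [115.  43.] [[0.542, -0.166, 0.002], [0.573, -0.126, 0.044], [0.606, -0.076, 0.072]]
662 [ 0.58  -0.119  0.071] [ 580.3 -117.2] [13.4 16.1] 19.3
9242 [ 0.571 -0.124  0.044] [ 572.5 -118.6] [47.  91.8] 16.2
```

View pics/w6.png

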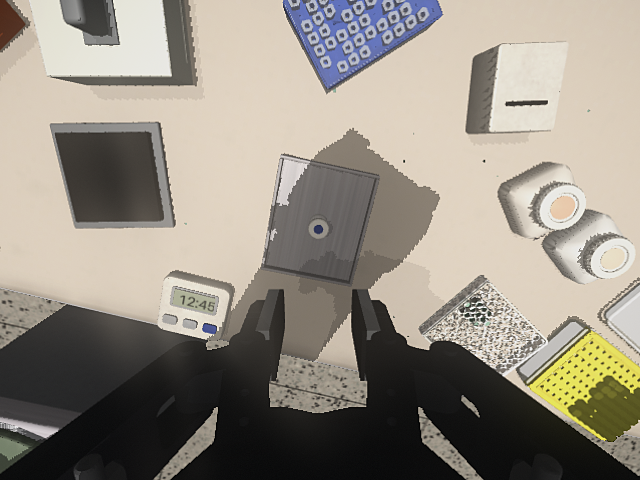

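The vial stands upright at (318,229) in the tray. Its top is at about 28 mm, against 29 mm expected. The cover is flat on the bench, with its top at about 45 mm. The left box wasn't touched, and it doesn't need opening.

```bash
python3 -c "
from h import *;print(bot.job_done())"
```

```text
the job is handed in; nothing more can be done
None
```

The vial was in the right-hand box, and it now stands upright near the middle of the steel tray. I lifted that box's cover straight up and set it flat, right way up, on the bare bench about 126 mm behind the box. The left box and the orange look-alike were not touched.

- **Vial:** the last check put its centre at (0.476, -0.301), with its top at about 28 mm against 29 mm expected.
- **Cover:** its top read 44–45 mm above the bench, as expected for a cover lying flat.
- **Limits:** the job was finished at about 15 s. The highest wrist force I saw was 9 N, when the vial touched the tray floor.
- **Problems:** no check failed. The first move call was refused, without the arm moving, because its rows left out some of the six numbers. The "top" camera was blocked by the arm after the lift, so I used the scene and wrist views to see the vial.

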